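Clear the wax tin aside and shut the fuse-box flap

TASK

The round wax tin has been left on the glass shelf where the open fuse-box flap has to swing. Without gripping, tipping or lifting anything, first push the tin along the glass until it touches the steel cheek at the right-hand end of the shelf (the right as the robot faces the wall), keeping it fully on the glass, and then push the flap fully shut from its outer side, never pinching it. Leave the brush, the door stopper, the red grip and the vacuum nozzle where they are.

Things in the scene. Friction and masses are not known exactly. Their poses are not given: they have to be found in the camera images.
- shelf: Fixed: low green wall panel (top at z = 222 mm) with a glass shelf. Origin: on the panel's front face at worktop height; x points into the wall, y along the shelf to the robot's left, z up. Glass: top at z = 90 mm, 8 mm thick, from x = 0 (wall) to -229 mm (front edge), y from -290 to +420 mm. A steel cheek stands 35 mm above the glass at each end. Whole unit shifted and turned at each start.
- cheek (a point): Point on the inner face of the right-hand steel cheek (the stop), at the level of the glass top, midway (115 mm) between front edge and wall; axes as the shelf's. The tin touches the cheek when its centre is 45 mm from this face, measured along y.
- fusebox: White six-module fuse box fixed on the wall panel: 170 mm wide (y), 120 mm high, standing 36 mm out from the wall, its underside 8 mm above the glass. Origin: on the wall face, at the centre of its underside; axes as the shelf's. It sits at a different place along the shelf each time.
- flap (a joint): Angle of the fuse-box flap, rad: 0 shut, flat over the box's front; grows as it swings open towards the robot, then to the left (stop at 2.6). It starts well open, beyond a right angle. White plate 150 mm wide, 110 high, 5 thick, upright hinge at the box's left edge; lower edge 13 mm, upper edge 123 mm above the glass. Stays where left (0.05 N m friction, no latch).
- flap_hinge (a point): Point on the flap's vertical hinge axis, 68 mm above the glass, in the plane of the flap's inner face. Axes turn with the flap: -y runs along the flap to its free edge, -x is the outward normal of its outer face (towards the robot when shut).
- flap_face (a point): Centre of the flap plate, 75 mm from the hinge; outer face (grey middle) 2.5 mm along its -x; axes as flap_hinge. At the free edge the outer face carries a small grey tab, 7 mm thick, 6 mm wide, 30 mm high, 38 to 68 mm above the glass; above it the face is flat.
- flap_edge (a point): Upper free corner of the flap, on its outer face, 150 mm from the hinge, 123 mm above the glass; axes turn with the flap as for flap_face.
- tin: Loose round flat tin of floor wax with a lid, bare aluminium with a yellow ring on top: 90 mm diameter (lid; the body below is 88 mm), 42 mm high, about 0.3 kg. Origin: centre of its underside; z up. It stands on the glass in front of the fuse box, within the swing of the flap.
- brush: Bystander: wooden shoe brush lying bristles down on the glass at the left end, 140 x 48 x 46 mm, long axis x. Origin: centre of its underside.
- stopper: Bystander: chrome door stopper standing on the glass close to the wall, between the fuse box and the right-hand cheek, 42 mm diameter, 44 mm high. Origin: centre of its underside.
- grip: Bystander: red silicone handle grip lying on the glass close to the wall, between the fuse box and the right-hand cheek, 36 x 85 x 20 mm, long axis y. Origin: centre of its underside.
- nozzle: Bystander: grey plastic vacuum nozzle lying on the worktop in front of the shelf, head 125 mm long (y), 45 mm wide and 28 mm high, with a 35 mm tube reaching 100 mm along its -x (greatest height 38 mm). Origin: under the centre of its head.
There are look-alikes about, which are no part of the job. What is shaped like the tin but pink is not meant.

How it is judged:
By the outcome, as a careful person would: the job done as asked, in the order asked, and still so for the second after the job is handed in, with the robot touching nothing.
It also fails if it takes over 64 s, if anything falls off the work surface, if the arm or the gripper's body presses on something with over 40 N, if the wrist force passes 120 N, or if a joint passes its speed limit or range.

ROBOT

A 6-joint arm with a two-finger parallel gripper is mounted at the origin on the work surface. World frame = base frame: x ahead of the robot, y to its left, z up, the work surface at z = 0. Lengths are in m, angles in rad, forces in N, time in s.
With the tool pointing down it reaches from about 0.325 to 0.9 m from the base axis. Payload 6.1 kg.
Tool frame: the origin (TCP) lies where the fingers leave the gripper's body, on its centre line; the fingertips stand 73 mm ahead of it and the grasp point (between the pads) lies 54 mm ahead of it; z points along the fingers, y is the line along which they close (so a half turn about z gives the same grasp; the last joint's range is limited). The gripper opens to 85 mm and grips with 20 to 120 N. Pads are 22 mm wide; open, the fingers measure 114 mm over their backs; the gripper's body (76 mm by 85 mm) begins 54 mm behind the grasp point. The pads swing forward as they close: fully open they stand 13 mm farther back than shut.
Start: joints at [1.016, 0.22, 1.526, -0, 1.395, -0.126], TCP at [0.26, 0.568, 0.304] pointing down, gripper open.
Joint ranges: [-2.98, 2.98], [-0.91, 2.08], [0.09, 2.57], [-1.24, 4.39], [0.2, 2.65], [-2.68, 2.68]. Speed limits (rad/s): [2.57, 2.57, 3.01, 3.14, 3.14, 3.14].

INTERFACE

Orientations are given as a unit quaternion [w, x, y, z].
In Python, from station import telemetry, viewer, ticket, finder gives the robot as it stands.
- The arm moves only by the tool arm_command, never from a script. Its argument "motion" is one flat list of numbers, 6 for each row, row after row: the shift along the tool's x, y, z in mm, then the turn, a rotation vector about the tool's x, y, z in degrees. A call has exactly 8 rows; each row shifts and turns the commanded pose from where the row before left it, along the tool's axes as they then stand; what a row does not reach is not made up. A row lasts 1/8 s, in which the tool goes at most 62.5 mm and 10.7 degrees, less where a joint would pass 70% of its speed; a pose out of reach is approached as far as the arm can. A call with a gripper value outside its range is refused whole. "gripper" is the finger opening in mm, from 0 to 85.4, set as the call begins (left out, the last holds). The fingers move at their own pace and stop on an object; the grip force is fixed at half the most. Time passes only in rows, so rows that do not move let the fingers close, or fill a call up. It gives the time, the measured TCP pose, the force, the opening and the grip force at its end, in the units of the state.
- telemetry.read_state(): the state, without advancing time (a new reading comes with each control period).
- viewer.capture(name): name is "scene" or "top" or "wrist"; returns a dict with "img" (480x640x3 uint8, red, green, blue), "fx", "fy", "cx", "cy" (pixels), "xyz" and "rotation" of the camera in the world. Camera axes: x right, y down, z forward; pixel columns grow to the right and rows downward; lengths in m; the calibration is good to about 2 mm. A picture is of the moment at which its call begins. There is no depth.
- ticket.close_job(): hands the job in; it is judged then, once.
Trained networks look in the newest picture that a camera, given by its name, has taken for a name from the list of things; names that differ only in an ending like _2 or _b are one class to them, and where a whole thing is asked for, a point or a joint stands for the part that bears it (a point fixed in the world has none). Each returns a list of dicts, best first, with "score" (0 to 1); they miss things now and then, are a little off and sometimes report something else, mostly with a low value. They report only what shows in the picture. A call takes as long as a camera call. They do not tell look-alikes from the thing itself.
- finder.boxes_of(thing, camera): "centre" ([column, row] as shares, 0 to 1, of the picture: columns of its width, rows of its height, amid what is visible of it).
- finder.silhouettes(thing, camera): "region" (480x640 bool, what is visible of it) and "centre" ([column, row] as shares, 0 to 1, of the picture: columns of its width, rows of its height, amid what is visible of it).
- finder.pinpoint(thing, camera): "centre" ([column, row] as shares, 0 to 1, of the picture: columns of its width, rows of its height: a listed point, or the origin of a listed thing).
The state is a dict: "time": time; "joint_pos": joint angles; "joint_vel": joint speeds; "joint_efforts": joint torques, N m; "tcp_pos": TCP position; "tool_rot": TCP orientation; "wrist_force": force on the tool from outside, world axes, zero at the start; "wrist_torque": the same for the moment, N m; "opening": opening from 0.0 (shut) to 1.0 (fully open); "gripper_force": force on a finger pad.
Only numpy, scipy, OpenCV 4.12 (cv2) and the standard library are available. Lean on these libraries where they do the work, as an engineer would, in place of code of your own. Each camera call takes 0.05 s, during which the arm holds its last target. There are 200 camera calls.

## Working session

There is one attempt and no reset: what is moved stays moved. The work goes in short steps, Python scripts to look and compute and a tool call to move; the robot and the scene stay as the last step left them, time stands still between calls to the robot, and variables do not carry over. Pictures are saved under pics/ and viewed, at most 10 in all, crops included, and the job is handed in when it is done.

Besides the shell and the picture viewer there is one more tool, called after "Call:" as a command line: name --argument value ..., lists and objects as JSON in quotes. arm_command: Moves the arm, as the interface text tells. Its arguments: {"type":"object","properties":{"motion":{"type":"array"},"gripper":{"type":"number"}},"required":["motion"]}

```bash
mkdir -p pics
cat > h.py <<'E'
import numpy as np, cv2
from station import telemetry, viewer, ticket, finder
from scipy.spatial.transform import Rotation as R
def cap(n,save=None):
    c=viewer.capture(n)
    if save: cv2.imwrite('pics/'+save,cv2.cvtColor(c['img'],cv2.COLOR_RGB2BGR))
    return c
def rot(c):
    r=np.array(c['rotation'],float)
    if r.shape==(3,3): return r
    return R.from_quat(r,scalar_first=True).as_matrix()
def ray(c,u,v):
    d=rot(c)@np.array([(u-c['cx'])/c['fx'],(v-c['cy'])/c['fy'],1]); return np.array(c['xyz']),d/np.linalg.norm(d)
def onz(c,u,v,z):
    p,d=ray(c,u,v); return p+d*(z-p[2])/d[2]
def proj(c,P):
    q=rot(c).T@(np.array(P)-np.array(c['xyz'])); return c['fx']*q[0]/q[2]+c['cx'],c['fy']*q[1]/q[2]+c['cy']
def tri(rays):
    A=np.zeros((3,3));b=np.zeros(3)
    for p,d in rays:
        M=np.eye(3)-np.outer(d,d);A+=M;b+=M@p
    x=np.linalg.solve(A,b); return x,[np.linalg.norm((np.eye(3)-np.outer(d,d))@(x-p))*1e3 for p,d in rays]
E
python3 - <<'E'
from h import *
np.set_printoptions(precision=3,suppress=True)
C={n:cap(n,n+'0.png') for n in('scene','top','wrist')}
for n,c in C.items(): print(n,c['fx'],c['cx'],c['cy'],np.array(c['xyz']),rot(c).tolist())
for t in ['tin','cheek','flap_hinge','flap_face','flap_edge','fusebox','shelf','stopper','grip','brush','nozzle']:
    L={}
    for n in C:
        r=finder.pinpoint(t,n); L[n]=[(round(x['score'],2),round(x['centre'][0]*640,1),round(x['centre'][1]*480,1)) for x in r[:3]]
    print(t,L)
    if L['scene'] and L['top']: print('   ',*tri([ray(C[n],*L[n][0][1:]) for n in('scene','top')]))
E
```

```text
scene 439.86132694235846 315.1924019563626 242.24529811256292 [1.065 0.197 0.787] [[-0.2992282201568398, 0.7542922005785877, -0.584384931708614], [0.9541458301643246, 0.2312337827353762, -0.19009648208717794], [-0.008258755463248113, -0.6144706777936606, -0.7888964311555717]]
top 437.97616356775626 320.83830939924064 237.59366756838355 [0.481 0.038 0.967] [[0.0017150760713777538, -0.9883201638334178, 0.15238212583618793], [-0.9997853821070337, -0.00484074258908309, -0.02014340925163821], [0.020645780178092904, -0.15231487442621178, -0.9881163548840619]]
wrist 380.73331858609015 312.86269490603314 235.69633248707214 [0.191 0.599 0.373] [[0.4156517866064943, 0.868922078820996, 0.2687154875109148], [0.9095211109861122, -0.39637357359317565, -0.12513727992714258], [-0.002222827347763995, 0.29641594271289573, -0.9550563585172386]]
tin {'scene': [(0.7, 305.6, 195.0), (0.69, 316.7, 251.6), (0.58, 285.1, 404.2)], 'top': [(0.85, 360.4, 370.9), (0.65, 312.7, 259.3), (0.59, 304.6, 145.9)], 'wrist': []}
    [ 0.34  -0.065 -0.009] [np.float64(2.3245649077480013), np.float64(2.3245649077480213)]
c
[... 965 characters left out ...]
loat64(125.13419282350551)]
shelf {'scene': [(0.61, 262.7, 318.5), (0.2, 390.9, 261.4)], 'top': [(0.93, 342.3, 209.8)], 'wrist': []}
    [ 0.695 -0.033 -0.003] [np.float64(3.268557127415409), np.float64(3.2685571274154963)]
stopper {'scene': [], 'top': [(0.74, 462.2, 223.7)], 'wrist': []}
grip {'scene': [], 'top': [(0.63, 417.7, 223.7)], 'wrist': []}
brush {'scene': [(0.59, 461.6, 318.4)], 'top': [(0.77, 170.7, 227.4)], 'wrist': []}
    [0.635 0.326 0.089] [np.float64(1.3716060725123085), np.float64(1.3716060725122423)]
nozzle {'scene': [(0.86, 358.8, 219.0)], 'top': [(0.66, 295.1, 353.5)], 'wrist': []}
    [ 0.376  0.078 -0.013] [np.float64(4.659665158430724), np.float64(4.659665158430745)]
```

View pics/top0.png

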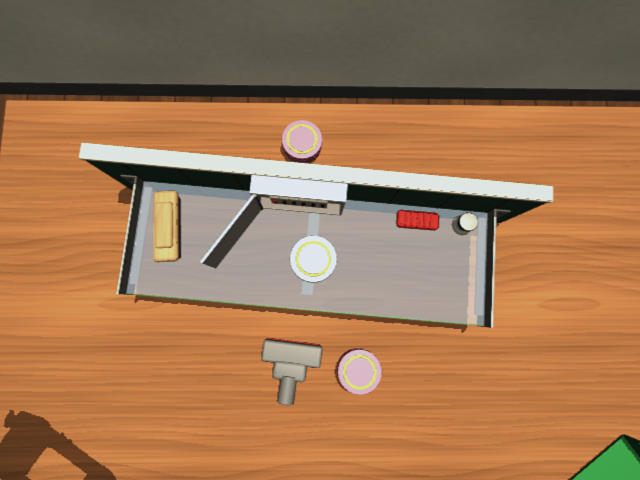

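View pics/scene0.png

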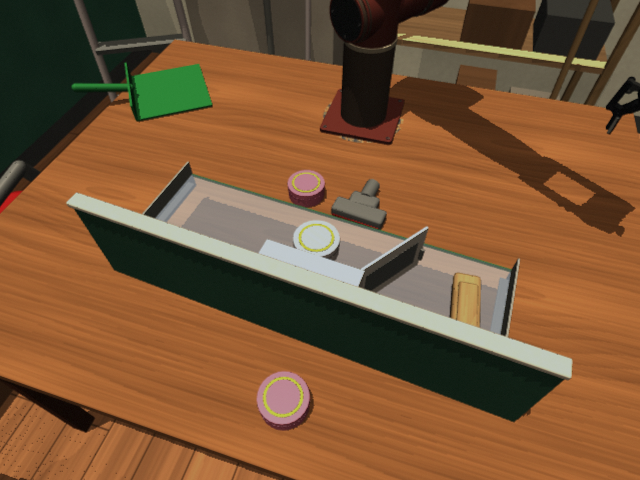

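The top view shows the silver, yellow-ringed tin at (313,259). The pink look-alikes are at (302,139) and (360,371). The flap is open from its hinge at (257,200) to its free edge at (208,264), with the brush at (166,227), the grip at (418,220), the stopper at (467,222) and the nozzle at (290,355). The scene view shows the same tin at (317,240), and the flap's outer side faces the brush and the wall.

```bash
cat > s.py <<'E'
from h import *
from scipy.optimize import least_squares
np.set_printoptions(precision=4,suppress=True)
E
python3 - <<'E'
from s import *
C={n:cap(n) for n in('scene','top')}
obs=[('scene',(-.115,-.29,.09),(162.3,206.4)),('top',(-.115,-.29,.09),(482.3,267.9)),('scene',(0,0,0),(262.7,318.5)),('top',(0,0,0),(342.3,209.8))]
# rough panel top front edge / glass front corners from picture
obs+=[('top',(-.229,.42,.09),(135,296)),('top',(-.229,-.29,.09),(478,326))]
def W(p,q):
    c,s=np.cos(p[2]),np.sin(p[2]); return np.array([p[0]+c*q[0]-s*q[1],p[1]+s*q[0]+c*q[1],q[2]])
f=lambda p:np.concatenate([np.array(proj(C[n],W(p,q)))-np.array(o) for n,q,o in obs])
r=least_squares(f,[.695,-.033,-.09],loss='soft_l1');p=r.x
print(p,np.degrees(p[2]));print(f(p).reshape(-1,2))
def L(P):
    c,s=np.cos(p[2]),np.sin(p[2]);d=np.array(P)[:2]-p[:2];return np.array([c*d[0]+s*d[1],-s*d[0]+c*d[1]])
T,e=tri([ray(C['scene'],316.7,251.6),ray(C['top'],312.7,259.3)]);print('tin',T,e,L(T), L(onz(C['top'],312.7,259.3,.09)),L(onz(C['scene'],316.7,251.6,.09)))
for n in('top','scene'):
  for x in finder.silhouettes('tin',n):
    m=x['region'];v,u=np.nonzero(m);print(n,x['score'],u.min(),u.max(),v.min(),v.max(),u.mean(),v.mean())
for t in('stopper','grip','brush'):
  for x in finder.pinpoint(t,'top')[:1]: print(t,L(onz(C['top'],x['centre'][0]*640,x['centre'][1]*480,.09)))
for t,P in dict(hinge=(.673,.138),face=(.613,.186),edge=(.558,.232)).items(): print(t,L(P))
s=telemetry.read_state();print(s['time'],s['tcp_pos'],s['tool_rot'],s['opening'],R.from_quat(s['tool_rot'],scalar_first=True).as_matrix())
E
```

```text
[ 0.6934 -0.0313 -0.081 ] -4.64232997395006
[[  0.8964   1.486 ]
 [  2.564    0.1496]
 [  2.6375  -1.1686]
 [  0.7077   0.0764]
 [-10.0569  -0.6931]
 [  5.417   -0.6499]]
tin [0.5714 0.0378 0.091 ] [np.float64(1.0909396239997136), np.float64(1.0909396239996612)] [-0.1273  0.059 ] [-0.1268  0.058 ] [-0.1283  0.0598]
top 0.81 337 380 348 394 358.3601265822785 371.04810126582277
top 0.79 290 335 236 282 312.6914085330216 258.59848042080654
top 0.67 282 321 120 162 301.3226277372263 141.12043795620437
scene 0.81 293 339 220 260 317.7103594080338 238.87808315715293
scene 0.69 257 309 372 430 283.48924731182797 400.6910669975186
scene 0.57 288 324 170 208 306.28909551986476 188.5054945054945
stopper [-0.0318 -0.2358]
grip [-0.0365 -0.1465]
brush [-0.0894  0.3571]
hinge [-0.0341  0.1671]
face [-0.0978  0.2101]
edge [-0.1563  0.2515]
2.15 [0.2599 0.5684 0.3039] [ 0.      0.2128  0.9771 -0.    ] 0.9990640313937036 [[-0.9095  0.4158  0.    ]
 [ 0.4158  0.9095 -0.    ]
 [-0.      0.     -1.    ]]
```

Call:
arm_command --motion '[0, 0, 0, 0, 0, 8.75, 0, 0, 0, 0, 0, 8.75, 0, 0, 0, 0, 0, 8.75, 0, 0, 0, 0, 0, 8.75, 0, 0, 0, 0, 0, 8.75, 0, 0, 0, 0, 0, 8.75, 0, 0, 0, 0, 0, 8.75, 0, 0, 0, 0, 0, 8.75]' --gripper 60

```text
time: 3.15
tcp_pos: [0.2599, 0.5684, 0.3039]
tool_rot: [-0.0, 0.736, 0.677, 0.0]
wrist_force: [-0.2, 0.5, 0.7]
opening: 0.707
gripper_force: 0.0
```

Call:
arm_command --motion '[-27, 22, 0, 0, 0, 0, -27, 22, 0, 0, 0, 0, -27, 22, 0, 0, 0, 0, -27, 22, 0, 0, 0, 0, -27, 22, 0, 0, 0, 0, -27, 22, 0, 0, 0, 0, -27, 22, 0, 0, 0, 0, -27, 22, 0, 0, 0, 0]'

```text
time: 4.15
tcp_pos: [0.4187, 0.3381, 0.3041]
tool_rot: [0.0, 0.735, 0.678, 0.0]
wrist_force: [0.6, -0.0, 0.3]
opening: 0.704
gripper_force: 0.0
```

Call:
arm_command --motion '[-27, 22, 0, 0, 0, 0, -27, 22, 0, 0, 0, 0, -27, 22, 0, 0, 0, 0, -27, 22, 0, 0, 0, 0, -27, 22, 0, 0, 0, 0, -27, 22, 0, 0, 0, 0, -27, 22, 0, 0, 0, 0, 0, 0, 0, 0, 0, 0]'

```text
time: 5.15
tcp_pos: [0.5576, 0.1365, 0.3039]
tool_rot: [0.0, 0.736, 0.677, -0.0]
wrist_force: [-0.3, 0.3, -0.2]
opening: 0.699
gripper_force: 0.0
```

Run:
```python
from s import *
s=telemetry.read_state();print(s['time'],s['tcp_pos'],s['wrist_force'],s['opening'],R.from_quat(s['tool_rot'],scalar_first=True).as_matrix())
c=cap('wrist','w1.png');print(np.array(c['xyz']))
for t in('tin','flap_edge','cheek','flap_face','flap_hinge'):
  for x in finder.pinpoint(t,'wrist')[:2]:
    u=np.array(x['centre'])*[640,480];print(t,x['score'],u,onz(c,*u,{'tin':.09,'cheek':.09,'flap_edge':.213}.get(t,.158)))
```

```text
5.15 [0.5576 0.1365 0.3039] [-0.3477  0.347  -0.1573] 0.6987252676520721 [[ 0.0827  0.9966  0.0003]
 [ 0.9966 -0.0827 -0.0004]
 [-0.0004  0.0004 -1.    ]]
[0.5637 0.2112 0.3735]
tin 0.87 [336.512 331.392] [0.5694 0.037  0.09  ]
flap_face 0.58 [405.824 160.32 ] [0.6136 0.184  0.158 ]
flap_hinge 0.9 [507.776 230.784] [0.6732 0.1378 0.158 ]
```

View pics/w1.png

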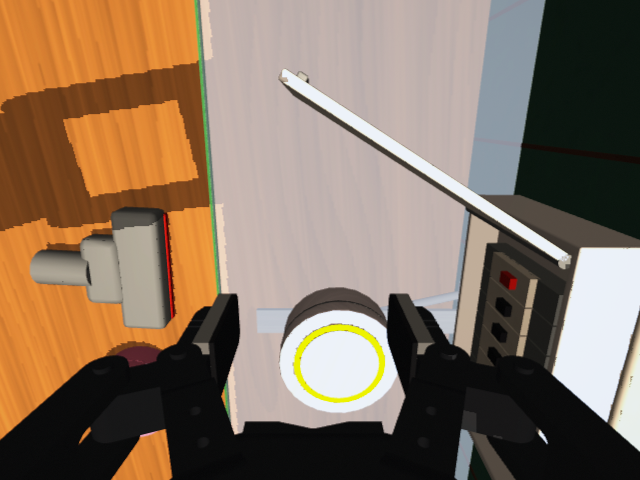

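The wrist view shows the tin between the fingers at about (338,365). The flap runs from its free edge at (285,75) to its hinge at (565,262), and the fuse box is on the right, all agreeing with the estimates. Next I move to the tin's left side and descend.

Call:
arm_command --motion '[-19, 10, 0, 0, 0, 0, -19, 11, 0, 0, 0, 0, 0, 0, 24, 0, 0, 0, 0, 0, 24, 0, 0, 0, 0, 0, 24, 0, 0, 0, 0, 0, 24, 0, 0, 0, 0, 0, 24, 0, 0, 0, 0, 0, 0, 0, 0, 0]'

```text
time: 6.45
tcp_pos: [0.5734, 0.0976, 0.1816]
tool_rot: [-0.001, 0.735, 0.678, -0.002]
wrist_force: [-0.9, 0.0, -0.7]
opening: 0.705
gripper_force: 0.0
```

Run:
```python
from s import *
s=telemetry.read_state();print(s['time'],s['tcp_pos'],s['wrist_force'],s['opening'])
c=cap('wrist','w2.png');t=cap('top')
for cc,n in((c,'wrist'),(t,'top')):
  for k in('tin','cheek'):
    for x in finder.pinpoint(k,n)[:2]:
      u=np.array(x['centre'])*[640,480];print(n,k,x['score'],u,onz(cc,*u,.09))
# glass front edge: green line in w2
hsv=cv2.cvtColor(c['img'],cv2.COLOR_RGB2HSV)
g=(hsv[...,0]>50)&(hsv[...,0]<85)&(hsv[...,1]>120)&(hsv[...,2]>60)
v,u=np.nonzero(g);k=u<320;u,v=u[k],v[k];print(len(u),u.min(),u.max(),v.min(),v.max())
P=np.array([onz(c,a,b,.086)[:2] for a,b in zip(u,v)]);l=cv2.fitLine(P.astype(np.float32),cv2.DIST_HUBER,0,.001,.001).ravel();print(l,np.degrees(np.arctan2(-l[0],l[1])))
```

```text
6.45 [0.5734 0.0976 0.1816] [-0.8984  0.0324 -0.732 ] 0.7045865375149617
wrist tin 0.68 [311.424 397.488] [0.5672 0.036  0.09  ]
top tin 0.95 [359.808 368.016] [ 0.3603 -0.0556  0.09  ]
top tin 0.81 [304.128 148.32 ] [0.8046 0.0557 0.09  ]
top cheek 0.68 [486.272 269.088] [ 0.5533 -0.3138  0.09  ]
1263 56 139 0 479
[0.0869 0.9962 0.4785 0.1478] -4.9842324
```

Call:
arm_command --motion '[-4, 0, 0, 0, 0, 0, -6, 0, 0, 0, 0, 0, -6, 0, 0, 0, 0, 0, -8, 0, 0, 0, 0, 0, -10, 0, 0, 0, 0, 0, -12, 0, 0, 0, 0, 0, -14, 0, 0, 0, 0, 0, -14, 0, 0, 0, 0, 0]'

```text
time: 7.75
tcp_pos: [0.5685, 0.024, 0.1839]
tool_rot: [-0.0, 0.735, 0.678, -0.0]
wrist_force: [0.3, 2.1, 0.2]
opening: 0.702
gripper_force: 0.9
```

Call:
arm_command --motion '[-15, 0, 0, 0, 0, 0, -15, 0, 0, 0, 0, 0, -15, 0, 0, 0, 0, 0, -15, 0, 0, 0, 0, 0, -14, 0, 0, 0, 0, 0, -11, 0, 0, 0, 0, 0, -7, 0, 0, 0, 0, 0, -4, 0, 0, 0, 0, 0]'

```text
time: 8.75
tcp_pos: [0.5609, -0.0709, 0.1839]
tool_rot: [-0.0, 0.735, 0.678, 0.0]
wrist_force: [0.1, 2.7, 0.3]
opening: 0.704
gripper_force: 1.0
```

Run:
```python
from s import *
s=telemetry.read_state();print(s['time'],s['tcp_pos'],s['wrist_force'],s['opening'])
c=cap('wrist');t=cap('top','t2.png')
for cc,n in((c,'wrist'),(t,'top')):
  for k in('tin','cheek'):
    for x in finder.pinpoint(k,n)[:3]:
      u=np.array(x['centre'])*[640,480];print(n,k,x['score'],u,onz(cc,*u,.09))
```

```text
8.75 [ 0.5609 -0.0709  0.1839] [0.0683 2.7034 0.3061] 0.703844143528208
wrist tin 0.83 [314.112 363.12 ] [ 0.5581 -0.1138  0.09  ]
wrist tin 0.65 [ 11.072 240.288] [ 0.4267 -0.0382  0.09  ]
top tin 0.83 [389.184 264.384] [ 0.5621 -0.1173  0.09  ]
top tin 0.69 [305.024 145.824] [0.8101 0.0539 0.09  ]
top cheek 0.83 [484.928 268.896] [ 0.5536 -0.3111  0.09  ]
```

View pics/t2.png

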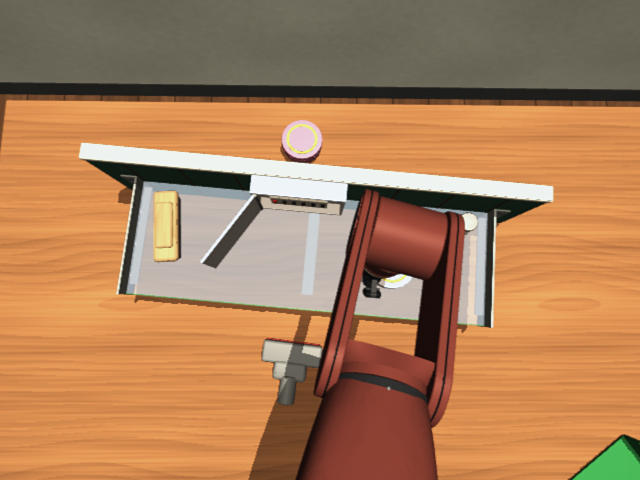

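The tin, part hidden at (395,278), sits in the fingers' cradle and is moving right. The brush, flap, stopper and nozzle have not moved.

Call:
arm_command --motion '[-6, 0, 0, 0, 0, 0, -10, 0, 0, 0, 0, 0, -14, 0, 0, 0, 0, 0, -15, 0, 0, 0, 0, 0, -15, 0, 0, 0, 0, 0, -15, 0, 0, 0, 0, 0, -14, 0, 0, 0, 0, 0, -13, 0, 0, 0, 0, 0]'

```text
time: 10.05
tcp_pos: [0.5527, -0.1733, 0.1839]
tool_rot: [-0.0, 0.735, 0.678, -0.0]
wrist_force: [0.1, 1.8, 0.4]
opening: 0.7
gripper_force: 0.7
```

Call:
arm_command --motion '[-10, 0, 0, 0, 0, 0, -7, 0, 0, 0, 0, 0, -5, 0, 0, 0, 0, 0, -4, 0, 0, 0, 0, 0, -3, 0, 0, 0, 0, 0, -2, 0, 0, 0, 0, 0, -2, 0, 0, 0, 0, 0, -2, 0, 0, 0, 0, 0]'

```text
time: 11.05
tcp_pos: [0.55, -0.2072, 0.1839]
tool_rot: [-0.0, 0.735, 0.678, -0.0]
wrist_force: [-0.9, 1.7, -0.9]
opening: 0.697
gripper_force: 0.7
```

Call:
arm_command --motion '[-1.5, 0, 0, 0, 0, 0, -1.5, 0, 0, 0, 0, 0, -1.5, 0, 0, 0, 0, 0, -1.5, 0, 0, 0, 0, 0, -1, 0, 0, 0, 0, 0, -1, 0, 0, 0, 0, 0, -1, 0, 0, 0, 0, 0, 0, 0, 0, 0, 0, 0]'

```text
time: 12.05
tcp_pos: [0.5493, -0.2163, 0.1839]
tool_rot: [0.0, 0.735, 0.678, -0.0]
wrist_force: [-1.0, 1.0, -1.0]
opening: 0.705
gripper_force: 0.4
```

Call:
arm_command --motion '[-1, 0, 0, 0, 0, 0, -1, 0, 0, 0, 0, 0, -0.5, 0, 0, 0, 0, 0, -0.5, 0, 0, 0, 0, 0, -0.5, 0, 0, 0, 0, 0, -0.5, 0, 0, 0, 0, 0, 0, 0, 0, 0, 0, 0, 0, 0, 0, 0, 0, 0]'

```text
time: 13.05
tcp_pos: [0.549, -0.2202, 0.1839]
tool_rot: [0.0, 0.735, 0.678, -0.0]
wrist_force: [-0.3, 2.0, 0.1]
opening: 0.7
gripper_force: 0.5
```

Run:
```python
from s import *
s=telemetry.read_state();print(s['time'],s['tcp_pos'],s['wrist_force'],s['opening'])
c=cap('wrist','w3.png')
for k in('tin','cheek'):
    for x in finder.pinpoint(k,'wrist')[:2]:
      u=np.array(x['centre'])*[640,480];print(k,x['score'],u,onz(c,*u,.09))
```

```text
13.05 [ 0.549  -0.2202  0.1839] [-0.2718  2.0136  0.0684] 0.6995558596509305
tin 0.91 [310.784 367.92 ] [ 0.5443 -0.2657  0.09  ]
```

View pics/w3.png

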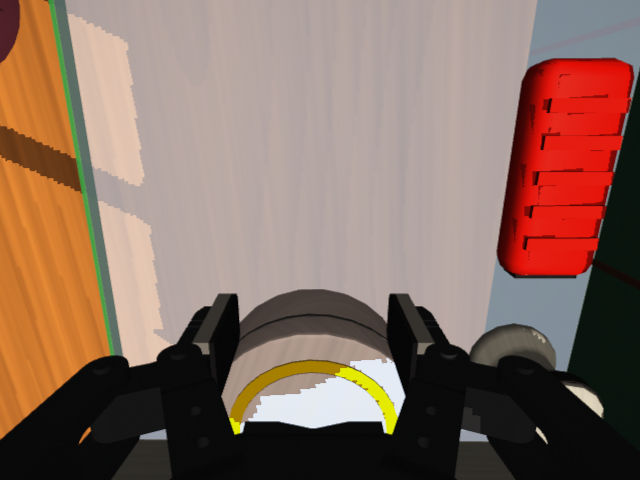

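The tin sits in the cradle at (312,380). The red grip at (570,170) and the stopper at (515,350) are clear of the fingers. Small steps continue until the force rises.

Call:
arm_command --motion '[-0.5, 0, 0, 0, 0, 0, -0.5, 0, 0, 0, 0, 0, -0.5, 0, 0, 0, 0, 0, -0.5, 0, 0, 0, 0, 0, -0.5, 0, 0, 0, 0, 0, -0.5, 0, 0, 0, 0, 0, 0, 0, 0, 0, 0, 0, 0, 0, 0, 0, 0, 0]'

```text
time: 14.2
tcp_pos: [0.5487, -0.2228, 0.1838]
tool_rot: [-0.0, 0.735, 0.678, 0.0]
wrist_force: [1.6, 3.6, -1.1]
opening: 0.704
gripper_force: 1.7
```

Call:
arm_command --motion '[-0.5, 0, 0, 0, 0, 0, -0.5, 0, 0, 0, 0, 0, -0.5, 0, 0, 0, 0, 0, -0.5, 0, 0, 0, 0, 0, 0, 0, 0, 0, 0, 0, 0, 0, 0, 0, 0, 0, 0, 0, 0, 0, 0, 0, 0, 0, 0, 0, 0, 0]'

```text
time: 15.2
tcp_pos: [0.5487, -0.2233, 0.1838]
tool_rot: [-0.001, 0.735, 0.679, 0.001]
wrist_force: [0.4, 10.0, 2.3]
opening: 0.705
gripper_force: 4.2
```

The force rose to 10 N and the TCP stalled, so the tin is against the cheek. I back off and rise.

Call:
arm_command --motion '[1, 0, 0, 0, 0, 0, 1, 0, 0, 0, 0, 0, 3, 0, 0, 0, 0, 0, 8, 0, 0, 0, 0, 0, 15, 0, 0, 0, 0, 0, 20, 0, 0, 0, 0, 0, 15, 0, -30, 0, 0, 0, 10, 0, -45, 0, 0, 0]' --gripper 60

```text
time: 16.2
tcp_pos: [0.5534, -0.1499, 0.2578]
tool_rot: [-0.002, 0.734, 0.679, -0.001]
wrist_force: [-0.1, -0.1, 1.1]
opening: 0.703
gripper_force: 0.0
```

Call:
arm_command --motion '[10, 0, -45, 0, 0, 0, 0, 0, -30, 0, 0, 0, 0, 0, 0, 0, 0, 0, 0, 0, 0, 0, 0, 0, 0, 0, 0, 0, 0, 0, 0, 0, 0, 0, 0, 0, 0, 0, 0, 0, 0, 0, 0, 0, 0, 0, 0, 0]' --gripper 0

```text
time: 17.2
tcp_pos: [0.5551, -0.1425, 0.3336]
tool_rot: [-0.0, 0.735, 0.678, -0.0]
wrist_force: [0.2, 0.5, -0.0]
opening: -0.001
gripper_force: 0.0
```

Run:
```python
from s import *
s=telemetry.read_state();print(s['time'],s['tcp_pos'],s['wrist_force'],s['opening'])
c=cap('wrist','w4.png');t=cap('top')
for cc,n in((c,'wrist'),(t,'top')):
  for k in('tin','cheek','flap_edge','flap_face','flap_hinge','brush'):
    for x in finder.pinpoint(k,n)[:2]:
      u=np.array(x['centre'])*[640,480];print(n,k,round(x['score'],2),u,onz(cc,*u,{'flap_edge':.213,'flap_face':.158,'flap_hinge':.158}.get(k,.09)))
```

```text
17.2 [ 0.5551 -0.1425  0.3336] [ 0.1627  0.4939 -0.0155] -0.000622412710206208
wrist tin 0.65 [107.008 129.312] [ 0.3975 -0.0638  0.09  ]
top tin 0.93 [359.232 366.384] [ 0.3633 -0.0545  0.09  ]
top tin 0.7 [465.216 272.496] [ 0.5462 -0.2707  0.09  ]
top cheek 0.67 [416.    223.488] [ 0.6461 -0.1742  0.09  ]
top flap_edge 0.62 [196.416 260.784] [0.5557 0.2367 0.213 ]
top flap_edge 0.51 [461.824 274.608] [ 0.5334 -0.2212  0.213 ]
top flap_face 0.92 [230.208 232.896] [0.6135 0.1909 0.158 ]
top flap_face 0.48 [342.72  211.488] [ 0.6556 -0.0194  0.158 ]
top flap_hinge 0.82 [260.416 203.424] [0.6701 0.136  0.158 ]
top brush 0.78 [168.32 225.12] [0.64   0.3287 0.09  ]
```

View pics/w4.png

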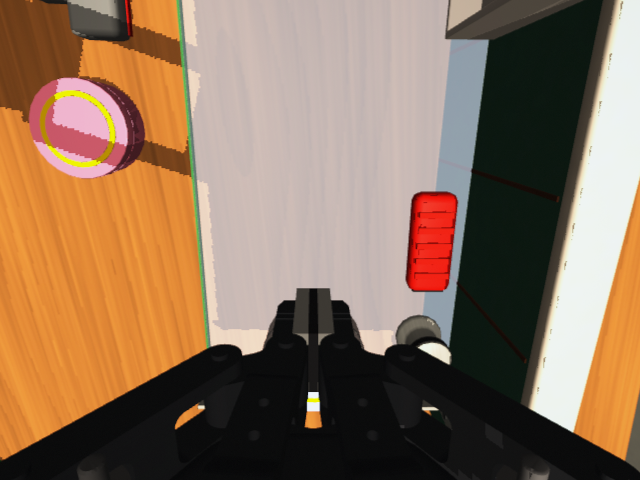

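The wrist view shows the fingers closed, with the tin hidden behind them at the bottom. The grip at (432,240), the stopper at (425,340) and the pink look-alike at (85,130) are undisturbed. I move over to the flap's outer side.

Call:
arm_command --motion '[48, 4, 0, 0, 0, 0, 50, 4, 0, 0, 0, 0, 50, 4, 0, 0, 0, 0, 50, 4, 0, 0, 0, 0, 50, 4, 0, 0, 0, 0, 50, 4, 0, 0, 0, 0, 50, 5, 0, 0, 0, 0, 41, 5, 0, 0, 0, 0]' --gripper 0

```text
time: 18.9
tcp_pos: [0.6201, 0.2448, 0.3339]
tool_rot: [-0.0, 0.734, 0.679, 0.0]
wrist_force: [0.4, 0.6, 0.4]
opening: 0.004
gripper_force: 0.0
```

Run:
```python
from s import *
s=telemetry.read_state();print(s['time'],s['tcp_pos'],s['wrist_force'],s['opening'])
c=cap('wrist','w5.png');t=cap('top','t5.png')
cv2.imwrite('pics/t5c.png',cv2.resize(cv2.cvtColor(t['img'][190:340,380:560],cv2.COLOR_RGB2BGR),None,fx=4,fy=4))
p=[.6934,-.0313,np.radians(-4.9)]
for cc,n in((c,'wrist'),(t,'top')):
  for k in('tin','cheek','flap_edge','flap_face','flap_hinge'):
    for x in finder.pinpoint(k,n)[:2]:
      u=np.array(x['centre'])*[640,480];print(n,k,round(x['score'],2),u,onz(cc,*u,{'flap_edge':.213,'flap_face':.158,'flap_hinge':.158}.get(k,.09)))
```

```text
18.9 [0.6201 0.2448 0.3339] [0.4058 0.5651 0.3803] 0.0036181980998238683
wrist flap_edge 0.81 [193.6   295.296] [0.5531 0.2313 0.213 ]
wrist flap_hinge 0.8 [395.52 363.6 ] [0.6741 0.1378 0.158 ]
top tin 0.9 [361.024 368.688] [ 0.359  -0.0579  0.09  ]
top tin 0.8 [462.72  271.296] [ 0.5486 -0.2657  0.09  ]
top cheek 0.78 [484.288 268.608] [ 0.5542 -0.3098  0.09  ]
top flap_edge 0.85 [198.4   260.016] [0.557  0.2333 0.213 ]
top flap_face 0.58 [230.912 231.792] [0.6156 0.1896 0.158 ]
top flap_hinge 0.55 [259.968 205.296] [0.6665 0.1367 0.158 ]
```

View pics/w5.png

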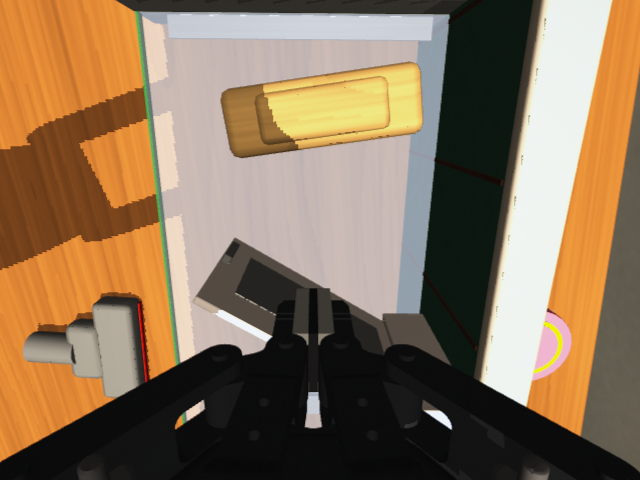

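View pics/t5c.png

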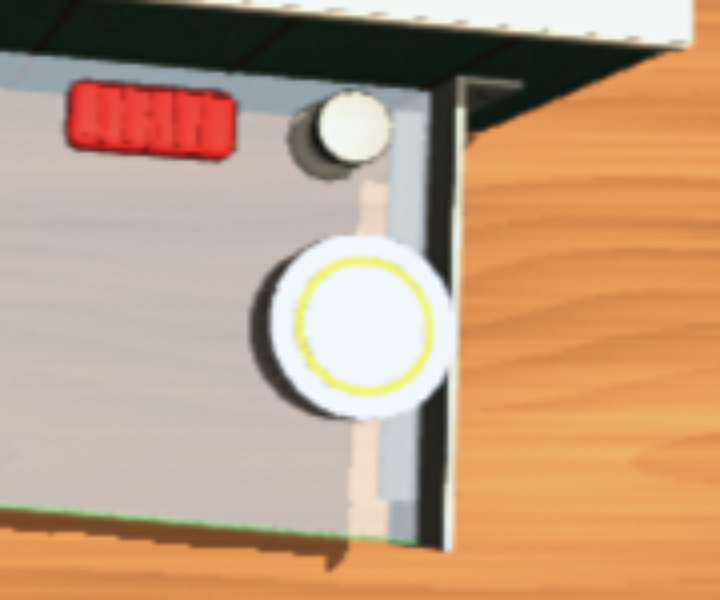

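The crop shows the tin (360,325) flush against the cheek, with the grip and stopper in place. The wrist view shows the fingertips at (313,300) on the flap's outer side, clear of the brush at (320,110). I descend and work out the arc.

Call:
arm_command --motion '[0, 0, 12, 0, 0, 0, 0, 0, 14, 0, 0, 0, 0, 0, 14, 0, 0, 0, 0, 0, 14, 0, 0, 0, 0, 0, 14, 0, 0, 0, 0, 0, 10, 0, 0, 0, 0, 0, 5, 0, 0, 0, 0, 0, 0, 0, 0, 0]'

```text
time: 20.5
tcp_pos: [0.62, 0.2427, 0.2507]
tool_rot: [-0.0, 0.735, 0.678, -0.0]
wrist_force: [0.3, -0.2, -0.4]
opening: 0.001
gripper_force: 0.0
```

Run:
```python
from s import *
s=telemetry.read_state();M=R.from_quat(s['tool_rot'],scalar_first=True).as_matrix();print(s['time'],s['tcp_pos'],s['wrist_force'])
H=np.array([.6725,.1378]);y=np.radians(-4.9);Rz=np.array([[np.cos(y),-np.sin(y)],[np.sin(y),np.cos(y)]])
def C(t,r,D):
    t=np.radians(t);return H+Rz@(r*np.array([-np.sin(t),-np.cos(t)])+D*np.array([-np.cos(t),np.sin(t)]))
th=[124]+list(np.linspace(116,4,15));D=[.035]+[.021]*15
q=np.array(s['tcp_pos'][:2])
for t,d in zip(th,D):
    w=C(t,.108,d);e=M[:2,:2].T@(w-q)*1e3;print(round(t),e.round(0),w);q=w
```

```text
20.5 [0.62   0.2427 0.2507] [ 0.3412 -0.1916 -0.432 ]
124 [-11.  -9.] [0.6104 0.2329]
116 [-23. -18.] [0.5906 0.2113]
108 [-13.  -8.] [0.5812 0.1992]
100 [-14.  -7.] [0.5735 0.1859]
92 [-15.  -5.] [0.5678 0.1716]
84 [-15.  -2.] [0.5641 0.1567]
76 [-15.  -0.] [0.5625 0.1415]
68 [-15.   2.] [0.5631 0.1261]
60 [-15.   4.] [0.5658 0.111 ]
52 [-14.   6.] [0.5706 0.0964]
44 [-13.   8.] [0.5773 0.0826]
36 [-12.  10.] [0.5859 0.0699]
28 [-11.  11.] [0.5962 0.0585]
20 [-9. 13.] [0.608  0.0487]
12 [-7. 14.] [0.621  0.0406]
4 [-5. 14.] [0.635  0.0343]
```

Call:
arm_command --motion '[-11, -9, 0, 0, 0, 0, -11, -9, 0, 0, 0, 0, -12, -9, 0, 0, 0, 0, -13, -8, 0, 0, 0, 0, -14, -7, 0, 0, 0, 0, -15, -5, 0, 0, 0, 0, -15, -2, 0, 0, 0, 0, -15, 0, 0, 0, 0, 0]'

```text
time: 21.5
tcp_pos: [0.5627, 0.1399, 0.251]
tool_rot: [0.0, 0.735, 0.678, 0.0]
wrist_force: [0.1, 0.4, 0.5]
opening: 0.003
gripper_force: 0.3
```

Run:
```python
from s import *
s=telemetry.read_state();print(s['time'],s['tcp_pos'],s['wrist_force'])
c=cap('wrist','w6.png')
for k in('flap_edge','flap_face','flap_hinge'):
    for x in finder.pinpoint(k,'wrist')[:2]:
      u=np.array(x['centre'])*[640,480];print(k,round(x['score'],2),u,onz(c,*u,{'flap_edge':.213}.get(k,.158)))
```

```text
21.5 [0.5627 0.1399 0.251 ] [0.0577 0.4318 0.5363]
flap_face 0.96 [388.928 300.816] [0.5978 0.1292 0.158 ]
flap_hinge 0.79 [552.    269.616] [0.673  0.1391 0.158 ]
```

View pics/w6.png

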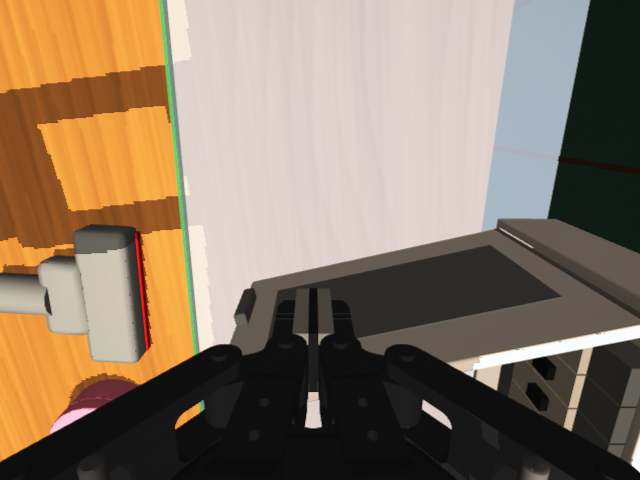

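The flap now stands at about 78°. Its outer grey face is against the fingertips at (313,310), the tab at (243,305) is clear below them, and the hinge is at (552,270). I continue the arc.

Call:
arm_command --motion '[-15, 2, 0, 0, 0, 0, -15, 4, 0, 0, 0, 0, -14, 6, 0, 0, 0, 0, -13, 8, 0, 0, 0, 0, -12, 10, 0, 0, 0, 0, -11, 11, 0, 0, 0, 0, -8, 12, 0, 0, 0, 0, -5, 10, 0, 0, 0, 0]'

```text
time: 22.7
tcp_pos: [0.619, 0.0426, 0.2508]
tool_rot: [-0.0, 0.735, 0.678, -0.0]
wrist_force: [-1.1, 1.1, -1.0]
opening: 0.003
gripper_force: 0.3
```

Call:
arm_command --motion '[-2, 4, 0, 0, 0, 0, 0, 4, 0, 0, 0, 0, 0, 3, 0, 0, 0, 0, 0, 2, 0, 0, 0, 0, 0, 2, 0, 0, 0, 0, 0, 1, 0, 0, 0, 0, 0, 1, 0, 0, 0, 0, 0, 0, 0, 0, 0, 0]'

```text
time: 23.7
tcp_pos: [0.635, 0.0399, 0.2509]
tool_rot: [0.0, 0.735, 0.678, 0.0]
wrist_force: [-0.5, 0.6, -0.2]
opening: 0.0
gripper_force: 0.1
```

Call:
arm_command --motion '[0, 1, 0, 0, 0, 0, 0, 1, 0, 0, 0, 0, 0, 1, 0, 0, 0, 0, 0, 1, 0, 0, 0, 0, 0, 1, 0, 0, 0, 0, 0, 1, 0, 0, 0, 0, 0, 0, 0, 0, 0, 0, 0, 0, 0, 0, 0, 0]'

```text
time: 24.7
tcp_pos: [0.641, 0.0394, 0.2509]
tool_rot: [0.0, 0.735, 0.678, 0.0]
wrist_force: [-0.6, -0.1, -0.5]
opening: 0.002
gripper_force: 0.0
```

Call:
arm_command --motion '[0, 0.5, 0, 0, 0, 0, 0, 0.5, 0, 0, 0, 0, 0, 0.5, 0, 0, 0, 0, 0, 0.5, 0, 0, 0, 0, 0, 0.5, 0, 0, 0, 0, 0, 0.5, 0, 0, 0, 0, 0, 0, 0, 0, 0, 0, 0, 0, 0, 0, 0, 0]'

```text
time: 25.7
tcp_pos: [0.644, 0.0392, 0.2509]
tool_rot: [0.0, 0.735, 0.678, 0.0]
wrist_force: [-0.3, -0.1, -0.1]
opening: 0.002
gripper_force: 0.0
```

Call:
arm_command --motion '[0, 0.5, 0, 0, 0, 0, 0, 0.5, 0, 0, 0, 0, 0, 0.5, 0, 0, 0, 0, 0, 0.5, 0, 0, 0, 0, 0, 0.5, 0, 0, 0, 0, 0, 0.5, 0, 0, 0, 0, 0, 0, 0, 0, 0, 0, 0, 0, 0, 0, 0, 0]'

```text
time: 26.7
tcp_pos: [0.6448, 0.0391, 0.2508]
tool_rot: [-0.002, 0.735, 0.678, -0.002]
wrist_force: [-11.6, -0.4, 6.7]
opening: 0.002
gripper_force: 6.6
```

Run:
```python
from s import *
s=telemetry.read_state();print(s['time'],s['tcp_pos'],s['wrist_force'])
c=cap('wrist','w7.png');t=cap('top')
for cc,n in((c,'wrist'),(t,'top')):
  for k in('flap_edge','flap_face','flap_hinge'):
    for x in finder.pinpoint(k,n)[:2]:
      u=np.array(x['centre'])*[640,480];print(k,round(x['score'],2),u,onz(cc,*u,{'flap_edge':.213}.get(k,.158)))
```

```text
26.7 [0.6448 0.0391 0.2508] [-11.6107  -0.4107   6.745 ]
flap_face 0.95 [351.168 233.088] [0.6633 0.0633 0.158 ]
flap_hinge 0.74 [364.288  50.592] [0.672  0.1369 0.158 ]
flap_edge 0.75 [334.592 204.72 ] [ 0.6558 -0.0012  0.213 ]
flap_edge 0.24 [297.088 206.016] [0.653  0.0649 0.213 ]
flap_face 0.72 [295.296 206.208] [0.6652 0.0702 0.158 ]
flap_hinge 0.86 [259.328 204.   ] [0.669 0.138 0.158]
```

View pics/w7.png

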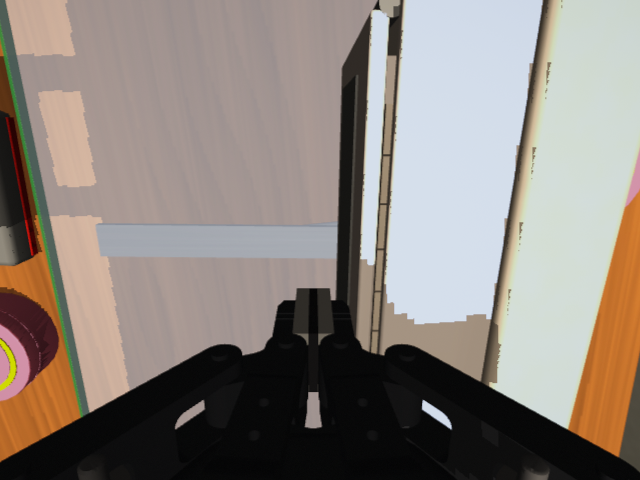

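The flap lies along the box front, its top edge running from (380,10) to (368,260), and a firm 12 N stop was felt. I back off, then check.

Call:
arm_command --motion '[0, -2, 0, 0, 0, 0, 0, -4, 0, 0, 0, 0, 0, -10, 0, 0, 0, 0, 0, -15, 0, 0, 0, 0, 0, -20, 0, 0, 0, 0, 0, -20, 0, 0, 0, 0, 0, -20, -20, 0, 0, 0, 0, -10, -30, 0, 0, 0]'

```text
time: 28.1
tcp_pos: [0.5444, 0.0471, 0.3002]
tool_rot: [-0.001, 0.735, 0.678, -0.001]
wrist_force: [-0.7, -0.5, -0.5]
opening: 0.001
gripper_force: 0.0
```

Call:
arm_command --motion '[-20, -30, -20, 0, 0, 0, -20, -40, 0, 0, 0, 0, -20, -40, 0, 0, 0, 0, -20, -30, 0, 0, 0, 0, 0, 0, 0, 0, 0, 0, 0, 0, 0, 0, 0, 0, 0, 0, 0, 0, 0, 0, 0, 0, 0, 0, 0, 0]'

```text
time: 29.1
tcp_pos: [0.4007, -0.0213, 0.3207]
tool_rot: [-0.0, 0.734, 0.679, -0.0]
wrist_force: [-0.8, 0.7, -0.1]
opening: -0.001
gripper_force: 0.0
```

Run:
```python
from s import *
s=telemetry.read_state();print(s['time'],s['tcp_pos'],s['wrist_force'])
c=cap('wrist');t=cap('top');sc=cap('scene')
f=lambda im:cv2.cvtColor(im,cv2.COLOR_RGB2BGR)
a=cv2.resize(f(t['img'][170:340,100:500]),(800,340));b=cv2.resize(f(sc['img'][160:360,140:520]),(400,210))
w=cv2.resize(f(c['img']),(347,260))
o=np.zeros((600,800,3),np.uint8);o[:340]=a;o[340:550,:400]=b;o[340:600,400:747]=w;cv2.imwrite('pics/f.png',o)
for cc,n in((c,'wrist'),(t,'top'),(sc,'scene')):
  for k in('tin','cheek','flap_edge','flap_face','flap_hinge'):
    for x in finder.pinpoint(k,n)[:2]:
      u=np.array(x['centre'])*[640,480];print(n,k,round(x['score'],2),u,onz(cc,*u,{'flap_edge':.213,'tin':.09,'cheek':.09}.get(k,.158)))
```

```text
29.1 [ 0.4007 -0.0213  0.3207] [-0.7926  0.724  -0.0586]
wrist tin 0.95 [265.472 229.392] [ 0.3607 -0.0312  0.09  ]
wrist flap_hinge 0.56 [285.888  89.808] [0.3923 0.0696 0.158 ]
top tin 0.9 [304.576 144.576] [0.8128 0.0549 0.09  ]
top tin 0.64 [464.512 271.008] [ 0.5492 -0.2694  0.09  ]
top cheek 0.89 [485.888 267.312] [ 0.5568 -0.3132  0.09  ]
top flap_edge 0.87 [334.08  203.904] [ 0.6573 -0.0003  0.213 ]
top flap_edge 0.58 [463.104 275.28 ] [ 0.5322 -0.2234  0.213 ]
top flap_face 0.73 [298.368 204.816] [0.6679 0.0644 0.158 ]
top flap_hinge 0.82 [260.608 203.712] [0.6696 0.1356 0.158 ]
scene tin 0.84 [286.08  400.608] [0.8628 0.0794 0.09  ]
scene tin 0.65 [184.512 207.408] [ 0.5407 -0.2678  0.09  ]
scene cheek 0.89 [161.984 210.576] [ 0.563  -0.3097  0.09  ]
scene cheek 0.43 [357.184 215.904] [0.456  0.0922 0.09  ]
scene flap_edge 0.72 [271.488 237.024] [ 0.6509 -0.0147  0.213 ]
```

View pics/f.png

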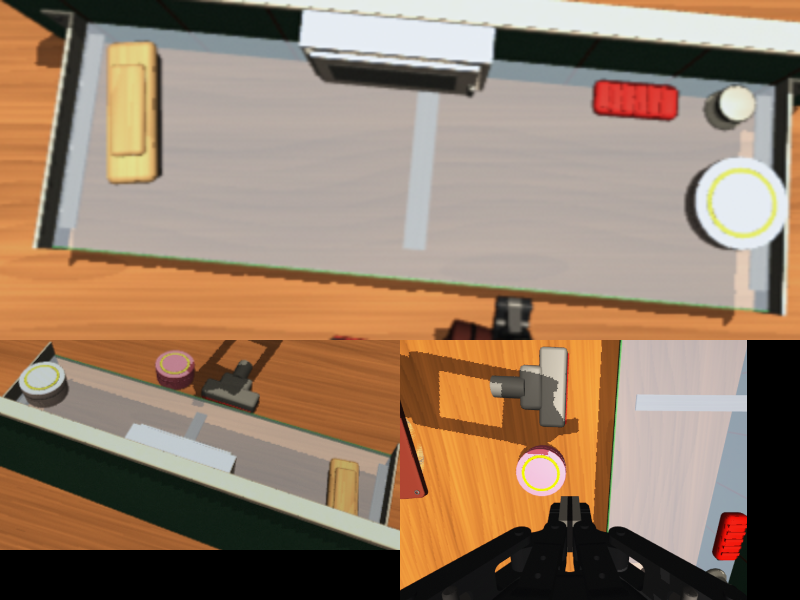

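The composite shows the tin at the right cheek (740,203), the flap flush on the box front (395,75) and the bystanders unmoved. The arm is clear of everything, so I hand in.

```bash
python3 -c "
from station import ticket
print(ticket.close_job())"
```

```text
the job is handed in; nothing more can be done
None
```

The job is handed in at about 30 s: the tin was pushed against the right-hand cheek, then the flap was pushed shut from its outer side; both stops were felt by force (10 N and 12 N), nothing was gripped, and the bystanders looked unmoved; I viewed 11 pictures, one over the limit of 10.

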